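# Slide the drip tray home under the dish rack

## Robot

A 7-joint arm with a two-finger parallel gripper is mounted at the origin on the work surface. World frame = base frame: x ahead of the robot, y to its left, z up, the work surface at z = 0. Lengths are in m, angles in degrees, forces in N, time in s.
With the tool pointing down it reaches from about 0.425 to 0.875 m from the base axis. Payload 4.7 kg.
Tool frame: the origin (TCP) lies between the finger pads; the fingertips stand 11 mm ahead of it and the grasp point (between the pads) lies 8 mm behind it (env.tcp_to_tips is the distance from the TCP to the fingertips, in m); z points along the fingers, y is the line along which they close (so a half turn about z gives the same grasp; the last joint's range is limited). The gripper opens to 87 mm and grips with 3 to 60 N. Pads are 19 mm wide; open, the fingers measure 117 mm over their backs; the gripper's body (75 mm by 190 mm) begins 51 mm behind the grasp point.
Start: joints at [71.568, 18.392, -4.016, 83.108, 1.295, 78.541, -3.26], TCP at [0.214, -0.614, 0.234] pointing down, gripper open.
Joint ranges: [-163.93, 163.93], [-17.29, 119.83], [-79.2, 71.16], [3.27, 140.29], [-89.18, 269.18], [5.43, 117.66], [-154.24, 154.24]. Speed limits (degrees/s): [147.25, 147.25, 180, 180, 180, 180, 180].

## Interface

Orientations are given as [roll, pitch, yaw] about the fixed x, y, z axes, in that order (R = Rz(yaw) Ry(pitch) Rx(roll)).
In Python, from cell import env, viewer gives the robot as it stands.
- The arm moves only by the tool step_arm, never from a script. Its arguments are lists of equal length, an entry for each row: "delta_pos": the shift along the tool's x, y, z in units of 0.2 m (1.0 is 0.2 m), a list of three; "rot": the turn, a rotation vector about the tool's x, y, z in units of 1.5 rad (1.0 is 1.5 rad), a list of three; "gripper": the gripper command: -1 is shut, 1 is fully open, values between are in proportion. A call has 1 to 20 rows; each row is the pose to reach, as a shift and turn from the pose commanded when the call began, along the tool's axes at that moment; what a row does not reach only later rows make up. A row lasts 1/8 s, in which the tool goes at most 62.5 mm and 10.7 degrees, less where a joint would pass 70% of its speed; a pose out of reach is approached as far as the arm can. A call with a number of a shift or a turn outside -1 to 1 is refused whole. A call with a gripper value outside its range is refused whole. The fingers move at their own pace and stop on an object; "squeeze" is the grip in N (left out, the last holds). Time passes only in rows, so rows that repeat a pose let the fingers close. It gives the time, the measured TCP pose, the force, the opening and the grip force at its end, in the units of the state.
- env.get_obs(): the state, without advancing time (a new reading comes with each control period).
- viewer.read_camera(name): name is "side" or "top"; returns a dict with "img" (400x640x3 uint8, red, green, blue), "fx", "fy", "cx", "cy" (pixels), "pose" (4x4, takes a point from camera to world coordinates). Camera axes: x right, y down, z forward; pixel columns grow to the right and rows downward; lengths in m; the calibration is good to about 2 mm. A picture is of the moment at which its call begins. There is no depth.
- env.sign_off(): hands the job in; it is judged then, once.
The state is a dict: "time_s": time; "qpos": joint angles; "joint_velocities": joint speeds; "effort": joint torques, N m; "tool_pos": TCP position; "tool_rot": TCP orientation; "force": force on the tool from outside, world axes, zero at the start; "wrist_torque": the same for the moment, N m; "grip_width": finger opening in m; "grasp_force": force on a finger pad.
Only numpy, scipy, OpenCV 4.12 (cv2) and the standard library are available. Lean on these libraries where they do the work, as an engineer would, in place of code of your own. Each camera call takes 0.05 s, during which the arm holds its last target. There are 200 camera calls.

## Task

Push the steel drip tray along the worktop, end first, through the narrow gap between the two front legs of the dish rack and on under the rack until it is fully home, touching the cross bar at the back and lying square. Push it only: never lift or carry the tray. Do not knock the rack, and leave the jar, garlic press, plate and chopping board where they are.

Things in the scene. Friction and masses are not known exactly. Their poses are not given: they have to be found in the camera images.
- tray: Open shallow stainless drip tray lying flat, 320 mm long (its x), 170 wide (its y), 22 high, about 0.3 kg, loose, slides freely. Walls upright, 3 mm thick all round; inner floor 314 x 164 mm, 3 mm above the worktop; upright corners rounded to 15 mm. Origin: centre of its underside, z up. Starts wholly outside the rack, before its mouth, off to one side and turned; its +x end faces the rack and goes in first.
- tray_inner_end (a point): Middle of the outer face of the tray's +x end wall (the end that goes in first), 11 mm above the worktop.
- tray_outer_end (a point): Middle of the outer face of the tray's -x end wall, 11 mm above the worktop. This end is pushed; with the tray home it still sticks out 35 mm in front of the rack's mouth (rack x = -35 mm).
- rack: Stainless tube dish rack, fixed, 300 mm deep (its x), 197 wide, carrying plates. Origin: on the worktop in the mouth, midway between the two front legs; x points into the rack, z up. It stands on a U of 10 mm round tube flat on the worktop, open at the mouth: runners along x centred at y = +-93.5 mm from x = 0 to 290 mm, joined by a back cross bar. Clear width 177 mm: 3.5 mm each side of the tray.
- rack_leg_left (a point): Foot, on the worktop, of the front leg on the rack's +y side (rack x 5, y +93.5 mm). Both front legs are upright 10 mm round tube, 62 mm high.
- rack_leg_right (a point): Foot, on the worktop, of the front leg on the rack's -y side (rack x 5, y -93.5 mm).
- rack_stop (a point): Middle of the near face of the rack's back cross bar (rack x = 285 mm), 5 mm above the worktop: the tray's inner end meets it when the tray is home.
- rack_basket (a point): Middle of the basket's rim wire nearest the mouth, 100 mm above the worktop at rack x = 35 mm. Below it the open wire floor is 62 mm up and begins at rack x = 5 mm. Three plates and a pot lid stand in the basket from rack x = 130 mm on, 245 mm high.
- jar: Bystander: empty glass jar with a red twist cap, 76 mm across, 130 mm high, loose. Origin: centre of its underside.
- press: Bystander: steel garlic press lying on its side, about 170 mm long (its x), 60 mm wide, 26 mm high, loose. Origin: on the worktop, near the middle of the handles.
- plate: Bystander: blue melamine plate, 200 mm across, 22 mm high, loose, lying on the chopping board. Origin: centre of its underside.
- board: Bystander: round ironwood chopping board, 260 mm across, 45 mm thick, 2.8 kg, loose. Origin: centre of its underside.

How it is judged:
By the outcome, as a careful person would: the job done as asked, in the order asked, and still so for the second after the job is handed in, with the robot touching nothing.
It also fails if it takes over 67 s, if anything falls off the work surface, if the arm or the gripper's body presses on something with over 40 N, if the wrist force passes 120 N, or if a joint passes its speed limit or range.

## Working session

There is one attempt and no reset: what is moved stays moved. The work goes in short steps, Python scripts to look and compute and a tool call to move; the robot and the scene stay as the last step left them, time stands still between calls to the robot, and variables do not carry over. Pictures are saved under pics/ and viewed, at most 10 in all, crops included, and the job is handed in when it is done.

Besides the shell and the picture viewer there is one more tool, called after "Request:" by a JSON object that holds its "api" and its "payload", one argument or row to a line. step_arm: Moves the arm, as the interface text tells. Shifts and turns lie within -1 to 1; 1 stands for 0.2 m of shift or 1.5 rad of turn. Its arguments: {"type":"object","properties":{"delta_pos":{"type":"array"},"rot":{"type":"array"},"gripper":{"type":"array"},"squeeze":{"type":"number"}},"required":["delta_pos","rot","gripper"]}

```bash
mkdir -p pics; ls; python3 - <<'E'
from cell import env, viewer
import cv2,numpy as np
for n in("top","side"):
    d=viewer.read_camera(n); cv2.imwrite(f"pics/{n}0.png",d["img"][:,:,::-1]); print(n,d["fx"],d["fy"],d["cx"],d["cy"],np.round(d["pose"],4).tolist())
print(env.get_obs(),env.tcp_to_tips)
E
```

```text
pics
top 436.85795956274904 436.85795956274904 326.10031023340014 202.37197537357912 [[0.0372, -0.978, 0.2051, 0.3553], [-0.9993, -0.0371, 0.0043, -0.061], [0.0034, -0.2051, -0.9787, 1.4777], [0.0, 0.0, 0.0, 1.0]]
side 361.41145282571176 361.41145282571176 323.54570479883705 194.50887463479967 [[-0.9119, -0.2988, 0.2815, 0.3306], [-0.4105, 0.674, -0.6142, 0.6045], [-0.0062, -0.6756, -0.7372, 0.8876], [0.0, 0.0, 0.0, 1.0]]
{'time_s': 0.1, 'qpos': array([71.56849675, 18.43319136, -4.0157582 , 83.1694159 ,  1.29669685,
       78.54147664, -3.26055511]), 'joint_velocities': array([-0.00149629, -0.079173  ,  0.09678907, -0.21665865, -0.03540483,
        0.04525709, -0.20126329]), 'effort': array([-1.40328025e-04, -4.92574131e+01, -4.05483562e-01, -3.13399494e+01,
       -6.41250028e-02,  3.94858117e-02,  6.19637854e-05]), 'tool_pos': array([ 0.21396935, -0.61325231,  0.23257612]), 'tool_rot': array([-1.79901247e+02,  7.18737448e-03,  1.92411358e+01]), 'force': array([ 0.02775547, -1.08854994,  0.6914823 ]), 'wrist_torque': array([-0.04721568,  0.00549621, -0.03610858]), 'grasp_force': 0.0, 'grip_width': 0.08701186303204597} 0.011
```

View pics/top0.png

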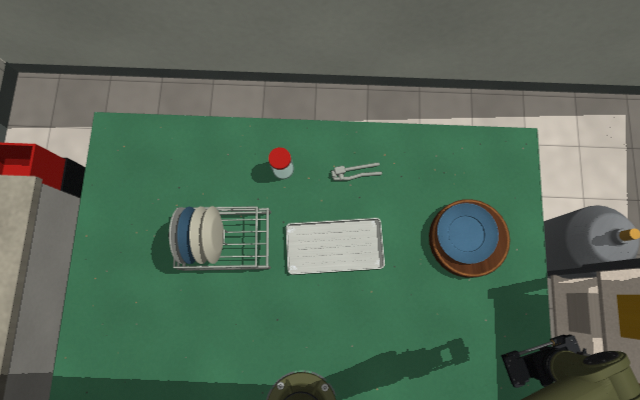

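View pics/side0.png

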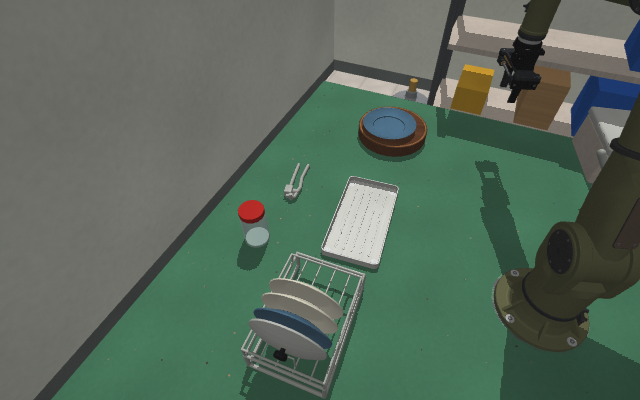

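The top view shows the rack mouth at about px (268, 207–270), and the tray at (287–384, 219–273) to its right. The push runs along world +y. I'll enlarge both views for exact points.

```bash
python3 - <<'E'
import cv2
a=cv2.imread("pics/top0.png")[195:285,220:395]; cv2.imwrite("pics/topz.png",cv2.resize(a,None,fx=4.5,fy=4.5,interpolation=cv2.INTER_CUBIC))
a=cv2.imread("pics/side0.png")[170:310,265:405]; cv2.imwrite("pics/sidez.png",cv2.resize(a,None,fx=4.2,fy=4.2,interpolation=cv2.INTER_CUBIC))
E
```

```text
(no output)
```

View pics/topz.png

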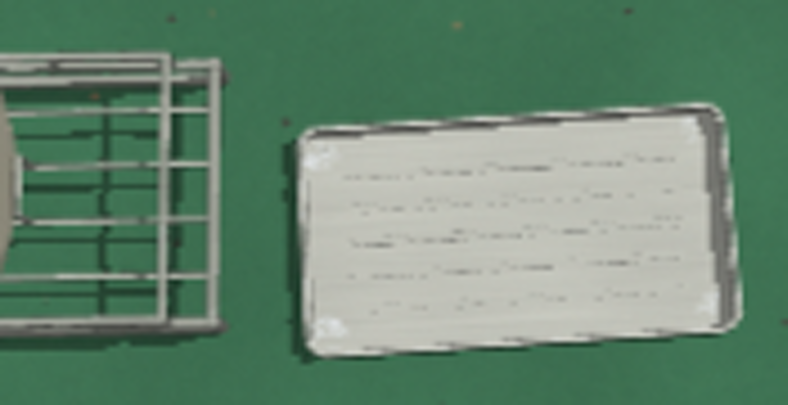

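View pics/sidez.png

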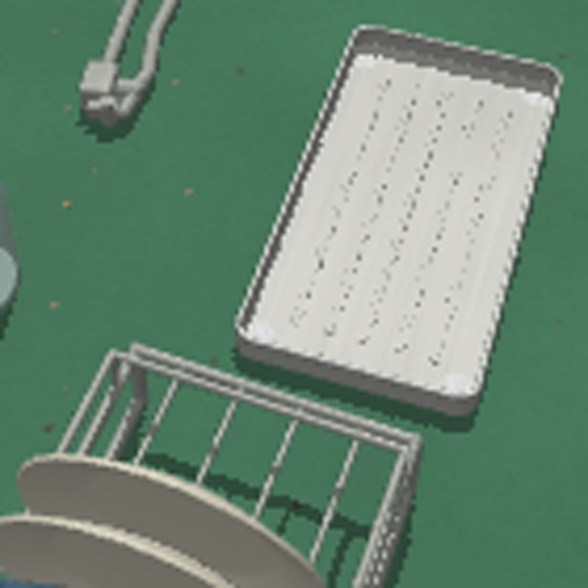

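Tray rim corners in the enlarged top view are about (300,130), (722,105), (741,328) and (310,356). The rack front bar runs from (215,62) to (214,327), and the rim wire is at X≈165. I'll fit models to get the poses.

```bash
cat > h.py <<'E'
import cv2,numpy as np
from scipy.optimize import least_squares
def proj(d,P):
    T=np.linalg.inv(d["pose"]); p=np.asarray(P)@T[:3,:3].T+T[:3,3]
    return np.c_[d["fx"]*p[:,0]/p[:,2]+d["cx"],d["fy"]*p[:,1]/p[:,2]+d["cy"]]
def unproj(d,uv,z):
    uv=np.atleast_2d(uv); r=np.c_[(uv[:,0]-d["cx"])/d["fx"],(uv[:,1]-d["cy"])/d["fy"],np.ones(len(uv))]@d["pose"][:3,:3].T
    c=d["pose"][:3,3]; return c+r*((z-c[2])/r[:,2])[:,None]
def place(p,P):
    c,s=np.cos(p[2]),np.sin(p[2]); P=np.asarray(P,float)
    return np.c_[p[0]+c*P[:,0]-s*P[:,1],p[1]+s*P[:,0]+c*P[:,1],P[:,2]]
a=np.radians(np.arange(0,91,15)); q=[]
for k in range(4):
    o=np.array([[145,70],[-145,70],[-145,-70],[145,-70]][k])/1e3
    q+=[[*(o+.015*np.array([np.cos(t+k*np.pi/2),np.sin(t+k*np.pi/2)]))] for t in a]
q=np.array(q); TRAY=np.r_[np.c_[q,0*q[:,0]],np.c_[q,0*q[:,0]+.022]]
def mask(img):
    h=cv2.cvtColor(img,cv2.COLOR_RGB2HSV); return ((h[...,1]<70)).astype(np.uint8)
def tray_contour(d,p0):
    poly=cv2.convexHull(proj(d,place(p0,TRAY)).astype(np.float32)).astype(np.int32)
    roi=cv2.dilate(cv2.fillConvexPoly(np.zeros(d["img"].shape[:2],np.uint8),poly,1),np.ones((9,9)))
    m=cv2.resize(d["img"],None,fx=4,fy=4,interpolation=cv2.INTER_CUBIC); m=mask(m)*cv2.resize(roi,None,fx=4,fy=4,interpolation=0)
    n,l,st,_=cv2.connectedComponentsWithStats(m); m=(l==1+np.argmax(st[1:,4])).astype(np.uint8)
    c=max(cv2.findContours(m,cv2.RETR_EXTERNAL,cv2.CHAIN_APPROX_NONE)[0],key=len)[:,0]
    return (c+.5)/4-.5
def fit_tray(ds,p0,drop=None):
    cs=[tray_contour(d,p0) for d in ds]
    if drop: cs=[c[drop(d,c)] for d,c in zip(ds,cs)]
    def res(p):
        r=[]
        for d,c in zip(ds,cs):
            h=cv2.convexHull(proj(d,place(p,TRAY)).astype(np.float32))
            r+=[cv2.pointPolygonTest(h,(float(x),float(y)),True) for x,y in c]
        return np.array(r)
    s=least_squares(res,p0,loss="soft_l1",f_scale=.5,diff_step=1e-4,x_scale=[.01,.01,.05])
    return s.x,np.sqrt(np.median(res(s.x)**2)),np.mean(res(s.x))
def loc(r,t): # tray points in rack frame
    e=place(t,[[.16,0,.011],[-.16,0,.011]])[:,:2]-r[:2]; c,s=np.cos(r[2]),np.sin(r[2])
    return np.c_[c*e[:,0]+s*e[:,1],-s*e[:,0]+c*e[:,1]]*1e3
E
cat > m0.py <<'E'
from h import *; from cell import env,viewer
T=viewer.read_camera("top");S=viewer.read_camera("side")
z=lambda X,Y:np.array([220+(X+.5)/4.5-.5,195+(Y+.5)/4.5-.5])
c=[unproj(T,z(*p),.022)[0] for p in((300,130),(310,356),(722,105),(741,328))]
m=np.mean(c,0); ax=c[0]+c[1]-c[2]-c[3]; p0=[m[0],m[1],np.arctan2(ax[1],ax[0])]
print("sizes",np.linalg.norm(c[0]-c[1]),np.linalg.norm(c[0]-c[2]))
for n,ds in(("both",[T,S]),("top",[T]),("side",[S])):
    p,e,b=fit_tray(ds,p0); print(n,np.round(p,4),np.degrees(p[2]),e,b)
R=[unproj(T,z(*p),zz)[0] for p,zz in(((215,62),.06),((214,327),.06),((165,57),.1),((164,323),.1))]
print(np.round(R,4), np.linalg.norm(R[0]-R[1]),np.linalg.norm(R[2]-R[3]))
E
python3 m0.py
```

```text
sizes 0.16749669840367556 0.3171707479003487
both [ 0.5161 -0.0865  1.6713] 95.75951433007664 0.28065872719726986 -0.316758765821025
top [ 0.5157 -0.0875  1.6717] 95.78039691270892 0.318434214064516 -0.3550317375157769
side [ 0.5165 -0.0858  1.6718] 95.78530415370706 0.2558817951538355 -0.26089898973739917
[[0.6248 0.1384 0.06  ]
 [0.4322 0.1267 0.06  ]
 [0.6194 0.1687 0.1   ]
 [0.4315 0.1562 0.1   ]] 0.1928855288633508 0.18833793617835784
```

```bash
cat > rack.py <<'E'
from h import *; from cell import env,viewer
from scipy.optimize import minimize
from scipy.ndimage import map_coordinates
ds=[viewer.read_camera("top"),viewer.read_camera("side")]
def seg(a,b,n=60): return np.linspace(a,b,n)
def model(w,z1,x1=.005):
    y=.0935
    return np.r_[seg([x1,-y,z1],[x1,y,z1],120),seg([.035,-w,.1],[.035,w,.1],120),*[np.r_[seg([.005,s*y,0.005],[.005,s*y,.06],40),seg([.035,s*w,.1],[.12,s*w,.1]),seg([.0,s*y,.005],[.1,s*y,.005])] for s in(1,-1)]]
def cost(v,ds,D):
    P=place(v[:3],model(v[3],v[4])); c=0
    for d,m in zip(ds,D):
        uv=proj(d,P); c-=map_coordinates(m,[uv[:,1],uv[:,0]],order=1).mean()
    return c
D=[]
for d in ds:
    h=cv2.cvtColor(d["img"],cv2.COLOR_RGB2HSV)[...,1].astype(float); D.append(cv2.GaussianBlur(np.clip((140-h)/140,0,1),(0,0),.8))
x0=[.5288,.1276,np.radians(93.5),.0925,.059]
for n,i in(("both",[0,1]),("top",[0]),("side",[1])):
    A=[ds[k] for k in i];B=[D[k] for k in i]
    best=min((minimize(cost,np.array(x0)+g,args=(A,B),method="Nelder-Mead",options=dict(maxiter=3000,xatol=1e-5,fatol=1e-6,initial_simplex=np.array(x0)+g+np.r_[np.zeros((1,5)),np.diag([.003,.003,.02,.002,.002])])) for g in [np.zeros(5),np.array([.003,0,0,0,0]),np.array([-.003,.002,.01,0,0]),np.array([0,-.003,-.01,0,0])]),key=lambda s:s.fun)
    print(n,np.round(best.x,4),np.degrees(best.x[2]),best.fun)
    if n=="both": b=best.x
out=[]
for d,(u,v,w,hh) in zip(ds,((225,195,80,85),(265,235,110,116))):
    im=cv2.resize(d["img"][v:v+hh,u:u+w],None,fx=5,fy=5,interpolation=cv2.INTER_CUBIC)[:,:,::-1].copy()
    for x,y in proj(d,place(b[:3],model(b[3],b[4]))): cv2.circle(im,(int((x-u+.5)*5),int((y-v+.5)*5)),1,(0,0,255),-1)
    out.append(cv2.copyMakeBorder(im,0,600-im.shape[0] if im.shape[0]<600 else 0,0,0,0))
hm=min(o.shape[0] for o in out); o=np.hstack([x[:hm] for x in out]); o=cv2.resize(o,None,fx=800/o.shape[1],fy=800/o.shape[1]); cv2.imwrite("pics/rack.png",o)
E
python3 rack.py
```

```text
both [0.5304 0.1291 1.6357 0.0941 0.0563] 93.71880046003933 -1.6932355165375763
top [0.5293 0.1285 1.6357 0.0937 0.0603] 93.7189948915666 -0.8167668662285139
side [0.5318 0.1279 1.6462 0.0944 0.0516] 94.31815729941523 -0.8878079069770339
```

View pics/rack.png

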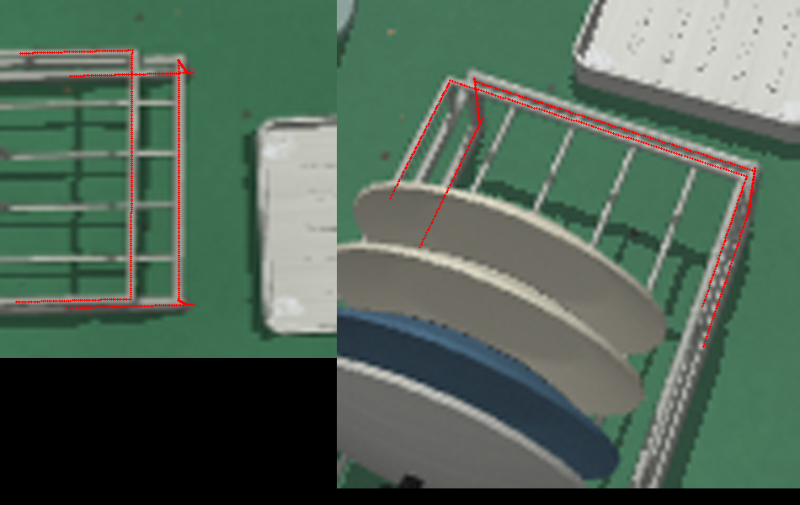

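Rack is at about (0.530, 0.129), yaw 93.8°. The tray sits 28 mm to the rack's +y side and is turned +2°. First I'll push it sideways from inside its far wall, since the outside near side is out of reach. After that I'll push the end.

```bash
cat > d.py <<'E'
import sys
from h import *; from cell import env
from scipy.spatial.transform import Rotation as R
RK=np.array([.530,.1287,np.radians(93.8)])
def delta(rx,ry,z,yaw):
    "rack-frame target mm -> units"
    o=env.get_obs(); w=place(RK,[[rx/1e3,ry/1e3,z/1e3]])[0]; M=R.from_euler("xyz",o["tool_rot"],degrees=True)
    t=M.inv().apply(w-o["tool_pos"])/.2
    r=(M.inv()*R.from_euler("xyz",[180,0,yaw],degrees=True)).as_rotvec()/1.5
    e=(o["tool_pos"][:2]-RK[:2]); c,s=np.cos(RK[2]),np.sin(RK[2])
    print("now rack",np.round([1e3*(c*e[0]+s*e[1]),1e3*(-s*e[0]+c*e[1]),1e3*o["tool_pos"][2]],1),"rot",np.round(o["tool_rot"],2),"F",np.round(o["force"],1),"t",o["time_s"]); print("world",w,"shift",np.round(t,4),"rot",np.round(r,4))
if __name__=="__main__": delta(*map(float,sys.argv[1:5]))
E
python3 d.py -214 -27 150 3.8
```

```text
now rack [-719.7  364.4  233.2] rot [-179.97    0.     19.24] F [-0.3 -0.2 -0.1] t 0.3
world [ 0.57112325 -0.08304012  0.15      ] shift [ 2.5596 -1.9158  0.4169] rot [-4.000e-04  1.000e-04  1.797e-01]
```

Request:
{"api": "step_arm", "payload": {
  "delta_pos": [
    [0.25, -0.187, 0],
    [0.5, -0.374, 0],
    [0.75, -0.56, 0],
    [1, -0.748, 0]
  ],
  "rot": [
    [0, 0, 0],
    [0, 0, 0],
    [0, 0, 0],
    [0, 0, 0]
  ],
  "gripper": [1, 1, 1, 1]
}}

```text
time_s: 0.8
tool_pos: [0.3546, -0.4049, 0.2337]
tool_rot: [180.0, -0.0, 19.2]
force: [1.1, -0.7, 0.7]
grip_width: 0.0871
grasp_force: 0.0
```

Request:
{"api": "step_arm", "payload": {
  "delta_pos": [
    [0.25, -0.187, 0],
    [0.5, -0.374, 0],
    [0.75, -0.56, 0],
    [1, -0.748, 0],
    [1, -0.748, 0]
  ],
  "rot": [
    [0, 0, 0],
    [0, 0, 0],
    [0, 0, 0],
    [0, 0, 0],
    [0, 0, 0]
  ],
  "gripper": [1, 1, 1, 1, 1]
}}

```text
time_s: 1.42
tool_pos: [0.4961, -0.1931, 0.234]
tool_rot: [-179.9, -0.1, 19.9]
force: [0.3, -0.2, 0.8]
grip_width: 0.087
grasp_force: 0.0
```

Request:
{"api": "step_arm", "payload": {
  "delta_pos": [
    [0.2, -0.15, 0.1],
    [0.4, -0.3, 0.3],
    [0.56, -0.42, 0.41],
    [0.56, -0.42, 0.41],
    [0.56, -0.42, 0.41]
  ],
  "rot": [
    [0, 0, 0.09],
    [0, 0, 0.18],
    [0, 0, 0.18],
    [0, 0, 0.18],
    [0, 0, 0.18]
  ],
  "gripper": [1, 1, 1, 1, 1]
}}

```text
time_s: 2.05
tool_pos: [0.571, -0.0848, 0.1516]
tool_rot: [179.9, 0.0, 3.7]
force: [-0.0, 0.4, 0.5]
grip_width: 0.0868
grasp_force: 0.0
```

```bash
python3 d.py -214 -27 20 3.8
```

```text
now rack [-215.7  -26.7  151.6] rot [1.7994e+02 4.0000e-02 3.7100e+00] F [-0.   0.4  0.5] t 2.05
world [ 0.57112325 -0.08304012  0.02      ] shift [ 0.0018 -0.0092  0.6578] rot [ 0.0007  0.0004 -0.0011]
```

Request:
{"api": "step_arm", "payload": {
  "delta_pos": [
    [0, -0.005, 0.3],
    [0, -0.005, 0.5],
    [0, -0.005, 0.6],
    [0, -0.005, 0.65],
    [0, -0.005, 0.65]
  ],
  "rot": [
    [0, 0, 0],
    [0, 0, 0],
    [0, 0, 0],
    [0, 0, 0],
    [0, 0, 0]
  ],
  "gripper": [1, 1, 1, 1, 1]
}}

```text
time_s: 2.68
tool_pos: [0.5718, -0.0829, 0.0223]
tool_rot: [180.0, -0.1, 3.7]
force: [0.8, -0.1, 1.0]
grip_width: 0.0868
grasp_force: 0.0
```

Request:
{"api": "step_arm", "payload": {
  "delta_pos": [
    [0.03, 0, 0],
    [0.06, 0, 0],
    [0.075, 0, 0],
    [0.09, 0, 0],
    [0.105, 0, 0],
    [0.12, 0, 0],
    [0.135, 0, 0],
    [0.15, 0, 0],
    [0.165, 0, 0],
    [0.18, 0, 0],
    [0.195, 0, 0],
    [0.21, 0, 0],
    [0.22, 0, 0],
    [0.225, 0, 0],
    [0.228, 0, 0],
    [0.228, 0, 0]
  ],
  "rot": [
    [0, 0, 0],
    [0, 0, 0],
    [0, 0, 0],
    [0, 0, 0],
    [0, 0, 0],
    [0, 0, 0],
    [0, 0, 0],
    [0, 0, 0],
    [0, 0, 0],
    [0, 0, 0],
    [0, 0, 0],
    [0, 0, 0],
    [0, 0, 0],
    [0, 0, 0],
    [0, 0, 0],
    [0, 0, 0]
  ],
  "gripper": [1, 1, 1, 1, 1, 1, 1, 1, 1, 1, 1, 1, 1, 1, 1, 1]
}}

```text
time_s: 4.68
tool_pos: [0.6151, -0.0795, 0.0215]
tool_rot: [180.0, 0.2, 3.8]
force: [-6.9, 0.1, 4.8]
grip_width: 0.087
grasp_force: 2.8
```

Request:
{"api": "step_arm", "payload": {
  "delta_pos": [
    [-0.03, 0, 0],
    [-0.06, 0, -0.1],
    [-0.06, 0, -0.35],
    [-0.06, 0, -0.6],
    [-0.06, 0.25, -0.6],
    [-0.06, 0.5, -0.6],
    [-0.06, 0.75, -0.6],
    [-0.06, 1.0, -0.6],
    [-0.06, 1.0, -0.6]
  ],
  "rot": [
    [0, 0, 0],
    [0, 0, 0],
    [0, 0, 0],
    [0, 0, 0],
    [0, 0, 0],
    [0, 0, 0],
    [0, 0, 0],
    [0, 0, 0],
    [0, 0, 0]
  ],
  "gripper": [1, 1, 1, 1, 1, 1, 1, 1, 1]
}}

```text
time_s: 5.8
tool_pos: [0.6166, -0.2867, 0.1427]
tool_rot: [179.8, -0.0, 3.3]
force: [-1.3, 0.0, 0.4]
grip_width: 0.0873
grasp_force: 0.0
```

```bash
cat > look.py <<'E'
import sys
from h import *; from cell import env,viewer
from d import RK
T=viewer.read_camera("top");S=viewer.read_camera("side"); n=sys.argv[1]; cx,cy=float(sys.argv[2]),float(sys.argv[3])
p0=place(RK,[[cx/1e3,cy/1e3,0]])[0]; p0=[p0[0],p0[1],RK[2]]
for k,ds in(("both",[T,S]),("top",[T]),("side",[S])):
    p,e,b=fit_tray(ds,p0); print(k,np.round(p[:2],4),"yaw",round(np.degrees(p[2]),2),"res",round(e,2),round(b,2),"ends in rack mm",np.round(loc(RK,p),1).tolist())
o=[cv2.resize(d["img"][v:v+h_,u:u+w],(400,400),interpolation=cv2.INTER_CUBIC)[:,:,::-1] for d,(u,v,w,h_) in((T,(215,180,130,130)),(S,(265,180,140,140)))]
cv2.imwrite(f"pics/{n}.png",np.hstack(o))
E
python3 look.py l1 -214 0; python3 d.py -394 0 20 93.8
```

```text
both [ 0.5442 -0.082 ] yaw 93.76 res 0.31 -0.53 ends in rack mm [[-51.2, -0.3], [-371.2, -0.1]]
top [ 0.5438 -0.0837] yaw 93.82 res 0.3 -0.77 ends in rack mm [[-52.8, 0.3], [-372.8, 0.2]]
side [ 0.5447 -0.081 ] yaw 93.71 res 0.2 -0.21 ends in rack mm [[-50.3, -1.0], [-370.3, -0.5]]
now rack [-413.5  -60.8  142.7] rot [-1.7999e+02 -9.0000e-02  3.7000e+00] F [0.2 0.3 0.1] t 5.9
world [ 0.55611192 -0.26443378  0.02      ] shift [-0.305  -0.0968  0.6131] rot [ 7.0000e-04 -9.0000e-04 -1.0483e+00]
```

View pics/l1.png

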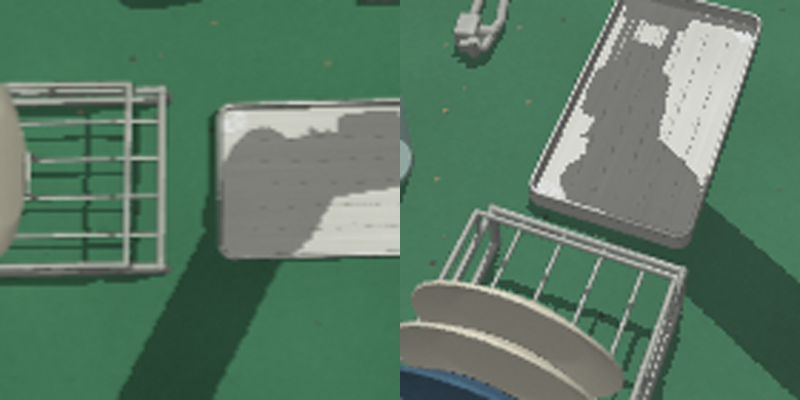

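The tray is square to the rack and centred to within about 1 mm, with its inner end 51 mm before the mouth. Next I go to the outer end and push along rack x.

Request:
{"api": "step_arm", "payload": {
  "delta_pos": [
    [-0.1, -0.03, 0],
    [-0.2, -0.06, 0],
    [-0.305, -0.09, 0],
    [-0.305, -0.09, 0],
    [-0.305, -0.09, 0],
    [-0.305, -0.09, 0],
    [-0.305, -0.09, 0.1],
    [-0.305, -0.09, 0.2],
    [-0.305, -0.09, 0.3],
    [-0.305, -0.09, 0.4],
    [-0.305, -0.09, 0.4]
  ],
  "rot": [
    [0, 0, -0.12],
    [0, 0, -0.24],
    [0, 0, -0.36],
    [0, 0, -0.48],
    [0, 0, -0.6],
    [0, 0, -0.72],
    [0, 0, -0.84],
    [0, 0, -0.96],
    [0, 0, -1.0],
    [0, 0, -1.0],
    [0, 0, -1.0]
  ],
  "gripper": [1, 1, 1, 1, 1, 1, 1, 1, 1, 1, 1]
}}

```text
time_s: 7.28
tool_pos: [0.5549, -0.2641, 0.0603]
tool_rot: [-179.9, -0.1, 89.8]
force: [-0.3, 0.2, 0.6]
grip_width: 0.0872
grasp_force: 0.0
```

```bash
python3 d.py -394 0 18 93.8
```

```text
now rack [-393.6    1.2   60.3] rot [-1.7986e+02 -8.0000e-02  8.9750e+01] F [-0.3  0.2  0.6] t 7.275
world [ 0.55611192 -0.26443378  0.018     ] shift [-0.0019  0.0064  0.2113] rot [-0.0016 -0.001  -0.0471]
```

Request:
{"api": "step_arm", "payload": {
  "delta_pos": [
    [0, 0.006, 0.1],
    [0, 0.006, 0.19],
    [0, 0.006, 0.21],
    [0, 0.006, 0.21]
  ],
  "rot": [
    [0, 0, -0.03],
    [0, 0, -0.047],
    [0, 0, -0.047],
    [0, 0, -0.047]
  ],
  "gripper": [1, 1, 1, 1]
}}

```text
time_s: 7.78
tool_pos: [0.5568, -0.2655, 0.019]
tool_rot: [-180.0, -0.0, 93.7]
force: [-0.2, -0.9, -0.5]
grip_width: 0.0871
grasp_force: 0.0
```

Request:
{"api": "step_arm", "payload": {
  "delta_pos": [
    [0.02, 0, 0],
    [0.04, 0, 0],
    [0.055, 0, 0],
    [0.07, 0, 0],
    [0.085, 0, 0],
    [0.1, 0, 0],
    [0.12, 0, 0],
    [0.14, 0, 0],
    [0.16, 0, 0],
    [0.18, 0, 0],
    [0.2, 0, 0],
    [0.22, 0, 0],
    [0.235, 0, 0],
    [0.245, 0, 0],
    [0.25, 0, 0],
    [0.25, 0, 0]
  ],
  "rot": [
    [0, 0, 0],
    [0, 0, 0],
    [0, 0, 0],
    [0, 0, 0],
    [0, 0, 0],
    [0, 0, 0],
    [0, 0, 0],
    [0, 0, 0],
    [0, 0, 0],
    [0, 0, 0],
    [0, 0, 0],
    [0, 0, 0],
    [0, 0, 0],
    [0, 0, 0],
    [0, 0, 0],
    [0, 0, 0]
  ],
  "gripper": [1, 1, 1, 1, 1, 1, 1, 1, 1, 1, 1, 1, 1, 1, 1, 1]
}}

```text
time_s: 9.78
tool_pos: [0.5539, -0.216, 0.0197]
tool_rot: [180.0, 0.0, 93.7]
force: [-0.3, -4.7, 4.8]
grip_width: 0.087
grasp_force: 2.3
```

```bash
python3 d.py -100 0 18 93.8; python3 look.py l2 -173 0
```

```text
now rack [-345.5   -1.    19.7] rot [1.7998e+02 2.0000e-02 9.3740e+01] F [-0.3 -4.7  4.8] t 9.775
world [0.53662739 0.02891985 0.018     ] shift [ 1.2274 -0.0062  0.0082] rot [ 0.0002  0.0002 -0.0006]
both [ 0.5418 -0.0453] yaw 93.69 res 0.29 -0.99 ends in rack mm [[-14.4, -0.6], [-334.4, 0.0]]
top [ 0.5414 -0.0468] yaw 93.75 res 0.28 -0.62 ends in rack mm [[-15.8, 0.2], [-335.8, 0.4]]
side [ 0.5423 -0.044 ] yaw 93.66 res 0.36 -1.23 ends in rack mm [[-13.1, -1.2], [-333.1, -0.4]]
```

View pics/l2.png

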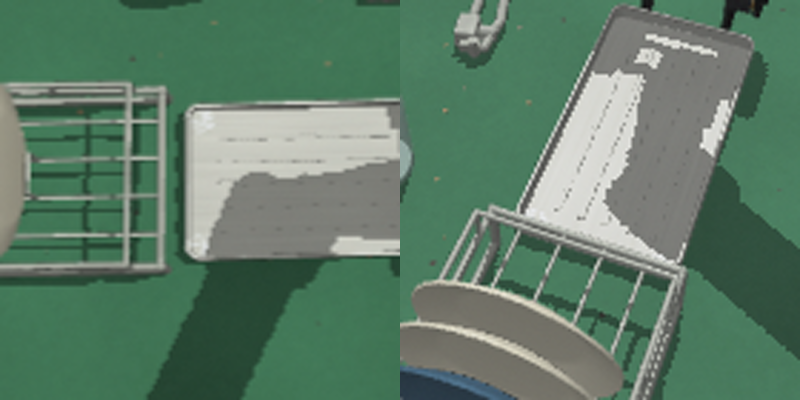

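Request:
{"api": "step_arm", "payload": {
  "delta_pos": [
    [0.01, 0, 0],
    [0.02, 0, 0],
    [0.035, 0, 0],
    [0.05, 0, 0],
    [0.065, 0, 0],
    [0.08, 0, 0],
    [0.095, 0, 0],
    [0.11, 0, 0],
    [0.125, 0, 0],
    [0.14, 0, 0],
    [0.15, 0, 0],
    [0.15, 0, 0]
  ],
  "rot": [
    [0, 0, 0],
    [0, 0, 0],
    [0, 0, 0],
    [0, 0, 0],
    [0, 0, 0],
    [0, 0, 0],
    [0, 0, 0],
    [0, 0, 0],
    [0, 0, 0],
    [0, 0, 0],
    [0, 0, 0],
    [0, 0, 0]
  ],
  "gripper": [1, 1, 1, 1, 1, 1, 1, 1, 1, 1, 1, 1]
}}

```text
time_s: 11.38
tool_pos: [0.5518, -0.1859, 0.0196]
tool_rot: [180.0, 0.0, 93.7]
force: [0.3, -4.1, 4.2]
grip_width: 0.0873
grasp_force: 2.4
```

```bash
python3 d.py -45 0 18 93.8; python3 - <<'E'
from h import *; from cell import viewer
d=viewer.read_camera("top"); d2=viewer.read_camera("side")
a=cv2.resize(d["img"][198:283,240:300],None,fx=6,fy=6,interpolation=cv2.INTER_CUBIC); b=cv2.resize(d2["img"][240:300,285:370],None,fx=5,fy=5,interpolation=cv2.INTER_CUBIC)
b=cv2.copyMakeBorder(b,0,510-300,0,0,0); cv2.imwrite("pics/l3.png",np.hstack([a,b])[:,:,::-1])
E
```

```text
now rack [-315.4   -0.9   19.6] rot [1.7999e+02 1.0000e-02 9.3750e+01] F [ 0.3 -4.1  4.2] t 11.375
world [0.53298233 0.08379893 0.018     ] shift [ 1.3519 -0.006   0.0079] rot [ 0.0001  0.0001 -0.0006]
```

View pics/l3.png

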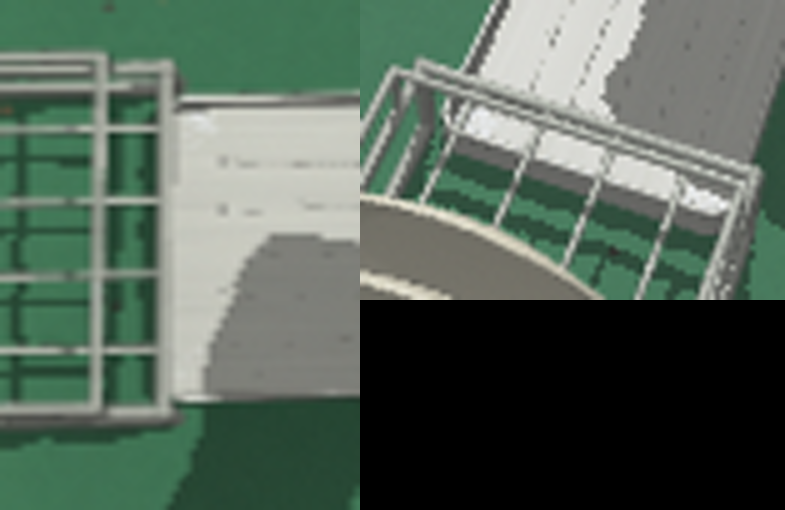

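Both front corners are past the legs and the force is unchanged at about 4 N, which is just sliding friction. I'll keep pushing.

Request:
{"api": "step_arm", "payload": {
  "delta_pos": [
    [0.015, 0, 0],
    [0.04, 0, 0],
    [0.07, 0, 0],
    [0.1, 0, 0],
    [0.13, 0, 0],
    [0.16, 0, 0],
    [0.19, 0, 0],
    [0.22, 0, 0],
    [0.25, 0, 0],
    [0.28, 0, 0],
    [0.31, 0, 0],
    [0.34, 0, 0],
    [0.37, 0, 0],
    [0.395, 0, 0],
    [0.41, 0, 0],
    [0.42, 0, 0]
  ],
  "rot": [
    [0, 0, 0],
    [0, 0, 0],
    [0, 0, 0],
    [0, 0, 0],
    [0, 0, 0],
    [0, 0, 0],
    [0, 0, 0],
    [0, 0, 0],
    [0, 0, 0],
    [0, 0, 0],
    [0, 0, 0],
    [0, 0, 0],
    [0, 0, 0],
    [0, 0, 0],
    [0, 0, 0],
    [0, 0, 0]
  ],
  "gripper": [1, 1, 1, 1, 1, 1, 1, 1, 1, 1, 1, 1, 1, 1, 1, 1]
}}

```text
time_s: 13.48
tool_pos: [0.5461, -0.1025, 0.0196]
tool_rot: [-180.0, 0.0, 93.7]
force: [0.1, -6.0, 4.7]
grip_width: 0.0875
grasp_force: 3.0
```

```bash
python3 d.py -46 0 18 93.8; python3 - <<'E'
from h import *; from cell import viewer
from d import RK
d=viewer.read_camera("top")
im=cv2.resize(d["img"][195:285,220:360],None,fx=5,fy=5,interpolation=cv2.INTER_CUBIC)
for x in np.linspace(-.2,.0,40):
  for y in(-.085,.085):
    u,v=proj(d,place(RK,[[x,y,.022]]))[0]; cv2.circle(im,(int((u-219.5)*5),int((v-194.5)*5)),1,(255,0,0),-1)
cv2.imwrite("pics/l4.png",im[:,:,::-1])
E
```

```text
now rack [-231.7   -0.7   19.6] rot [-1.7997e+02  5.0000e-02  9.3740e+01] F [ 0.1 -6.   4.7] t 13.475
world [0.5330486  0.08280113 0.018     ] shift [ 0.9287 -0.0045  0.0072] rot [-0.0003  0.0006 -0.0006]
```

View pics/l4.png

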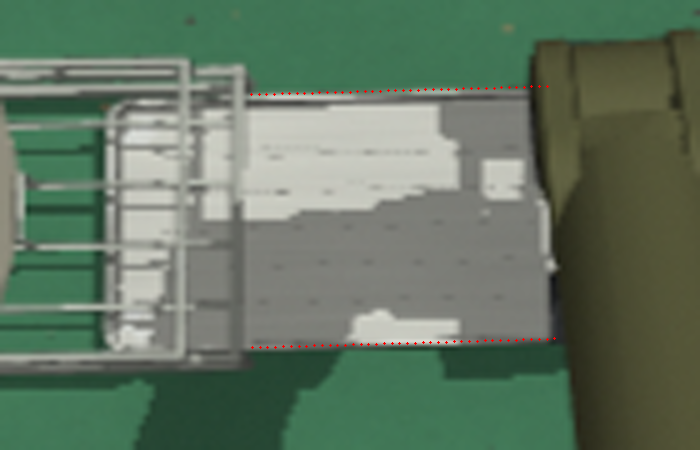

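The tray is in about 97 mm with its edges near the expected lines, and the force is still only 6 N. Continuing.

Request:
{"api": "step_arm", "payload": {
  "delta_pos": [
    [0.015, 0, 0],
    [0.04, 0, 0],
    [0.07, 0, 0],
    [0.1, 0, 0],
    [0.13, 0, 0],
    [0.16, 0, 0],
    [0.19, 0, 0],
    [0.22, 0, 0],
    [0.25, 0, 0],
    [0.28, 0, 0],
    [0.31, 0, 0],
    [0.34, 0, 0],
    [0.37, 0, 0],
    [0.4, 0, 0],
    [0.42, 0, 0],
    [0.44, 0, 0],
    [0.45, 0, 0]
  ],
  "rot": [
    [0, 0, 0],
    [0, 0, 0],
    [0, 0, 0],
    [0, 0, 0],
    [0, 0, 0],
    [0, 0, 0],
    [0, 0, 0],
    [0, 0, 0],
    [0, 0, 0],
    [0, 0, 0],
    [0, 0, 0],
    [0, 0, 0],
    [0, 0, 0],
    [0, 0, 0],
    [0, 0, 0],
    [0, 0, 0],
    [0, 0, 0]
  ],
  "gripper": [1, 1, 1, 1, 1, 1, 1, 1, 1, 1, 1, 1, 1, 1, 1, 1, 1]
}}

```text
time_s: 15.65
tool_pos: [0.5399, -0.013, 0.0195]
tool_rot: [-179.9, 0.1, 93.7]
force: [-0.2, -7.1, 6.3]
grip_width: 0.0873
grasp_force: 3.3
```

```bash
python3 d.py -46 0 18 93.8
```

```text
now rack [-142.    -0.5   19.5] rot [-1.7993e+02  8.0000e-02  9.3740e+01] F [-0.2 -7.1  6.3] t 15.65
world [0.5330486  0.08280113 0.018     ] shift [ 0.4802 -0.003   0.0069] rot [-0.0009  0.0009 -0.0007]
```

Request:
{"api": "step_arm", "payload": {
  "delta_pos": [
    [0.015, 0, 0],
    [0.04, 0, 0],
    [0.07, 0, 0],
    [0.1, 0, 0],
    [0.13, 0, 0],
    [0.16, 0, 0],
    [0.19, 0, 0],
    [0.22, 0, 0],
    [0.25, 0, 0],
    [0.28, 0, 0],
    [0.31, 0, 0],
    [0.34, 0, 0],
    [0.37, 0, 0],
    [0.39, 0, 0],
    [0.405, 0, 0],
    [0.415, 0, 0],
    [0.42, 0, 0]
  ],
  "rot": [
    [0, 0, 0],
    [0, 0, 0],
    [0, 0, 0],
    [0, 0, 0],
    [0, 0, 0],
    [0, 0, 0],
    [0, 0, 0],
    [0, 0, 0],
    [0, 0, 0],
    [0, 0, 0],
    [0, 0, 0],
    [0, 0, 0],
    [0, 0, 0],
    [0, 0, 0],
    [0, 0, 0],
    [0, 0, 0],
    [0, 0, 0]
  ],
  "gripper": [1, 1, 1, 1, 1, 1, 1, 1, 1, 1, 1, 1, 1, 1, 1, 1, 1]
}}

```text
time_s: 17.77
tool_pos: [0.5342, 0.0703, 0.0194]
tool_rot: [-179.9, 0.1, 93.7]
force: [0.7, -8.0, 6.3]
grip_width: 0.0871
grasp_force: 3.6
```

Request:
{"api": "step_arm", "payload": {
  "delta_pos": [
    [0.01, 0, 0],
    [0.02, 0, 0],
    [0.03, 0, 0],
    [0.035, 0, 0],
    [0.04, 0, 0],
    [0.04, 0, 0]
  ],
  "rot": [
    [0, 0, 0],
    [0, 0, 0],
    [0, 0, 0],
    [0, 0, 0],
    [0, 0, 0],
    [0, 0, 0]
  ],
  "gripper": [1, 1, 1, 1, 1, 1]
}}

```text
time_s: 18.52
tool_pos: [0.5336, 0.0783, 0.0193]
tool_rot: [-179.9, 0.1, 93.7]
force: [-0.1, -6.2, 5.7]
grip_width: 0.0874
grasp_force: 3.2
```

```bash
python3 d.py -46 0 18 93.8
```

```text
now rack [-50.5  -0.3  19.3] rot [-1.7988e+02  1.1000e-01  9.3710e+01] F [-0.1 -6.2  5.7] t 18.525
world [0.5330486  0.08280113 0.018     ] shift [ 0.0224 -0.0014  0.0066] rot [-0.0014  0.0013 -0.001 ]
```

Request:
{"api": "step_arm", "payload": {
  "delta_pos": [
    [0.005, 0, 0],
    [0.01, 0, 0],
    [0.015, 0, 0],
    [0.015, 0, 0]
  ],
  "rot": [
    [0, 0, 0],
    [0, 0, 0],
    [0, 0, 0],
    [0, 0, 0]
  ],
  "gripper": [1, 1, 1, 1]
}}

```text
time_s: 19.02
tool_pos: [0.5334, 0.0814, 0.0193]
tool_rot: [-179.9, 0.1, 93.7]
force: [0.7, -6.9, 4.6]
grip_width: 0.087
grasp_force: 3.2
```

Request:
{"api": "step_arm", "payload": {
  "delta_pos": [
    [0.004, 0, 0],
    [0.007, 0, 0],
    [0.007, 0, 0]
  ],
  "rot": [
    [0, 0, 0],
    [0, 0, 0],
    [0, 0, 0]
  ],
  "gripper": [1, 1, 1]
}}

```text
time_s: 19.4
tool_pos: [0.5333, 0.0827, 0.0193]
tool_rot: [-179.9, 0.1, 93.7]
force: [1.5, -6.0, 6.2]
grip_width: 0.0871
grasp_force: 3.2
```

Request:
{"api": "step_arm", "payload": {
  "delta_pos": [
    [0.004, 0, 0],
    [0.007, 0, 0],
    [0.007, 0, 0]
  ],
  "rot": [
    [0, 0, 0],
    [0, 0, 0],
    [0, 0, 0]
  ],
  "gripper": [1, 1, 1]
}}

```text
time_s: 19.77
tool_pos: [0.5332, 0.0839, 0.0193]
tool_rot: [-179.9, 0.1, 93.7]
force: [0.0, -6.8, 5.5]
grip_width: 0.0872
grasp_force: 3.4
```

Request:
{"api": "step_arm", "payload": {
  "delta_pos": [
    [0.003, 0, 0],
    [0.006, 0, 0],
    [0.006, 0, 0]
  ],
  "rot": [
    [0, 0, 0],
    [0, 0, 0],
    [0, 0, 0]
  ],
  "gripper": [1, 1, 1]
}}

```text
time_s: 20.15
tool_pos: [0.5331, 0.0842, 0.0193]
tool_rot: [-179.9, 0.2, 93.7]
force: [0.9, -9.1, 6.6]
grip_width: 0.087
grasp_force: 4.3
```

Request:
{"api": "step_arm", "payload": {
  "delta_pos": [
    [0.003, 0, 0],
    [0.006, 0, 0],
    [0.006, 0, 0]
  ],
  "rot": [
    [0, 0, 0],
    [0, 0, 0],
    [0, 0, 0]
  ],
  "gripper": [1, 1, 1]
}}

```text
time_s: 20.52
tool_pos: [0.5331, 0.0843, 0.0193]
tool_rot: [-179.8, 0.3, 93.7]
force: [0.1, -10.1, 7.4]
grip_width: 0.0871
grasp_force: 5.2
```

```bash
python3 -c "
from cell import env;o=env.get_obs();print(o['force'],o['wrist_torque'],o['tool_pos'],o['tool_rot'])"
```

```text
[  0.05343782 -10.145943     7.40277328] [-2.25967666 -0.30003046 -0.01248396] [0.53314752 0.08431054 0.01930633] [-179.84416717    0.28039947   93.66235898]
```

Motion has stopped while the force rises, so the tray is on the bar. I'll give one firmer press to square it, then back off and look.

Request:
{"api": "step_arm", "payload": {
  "delta_pos": [
    [0.005, 0, 0],
    [0.01, 0, 0],
    [0.015, 0, 0],
    [0.015, 0, 0],
    [0.015, 0, 0]
  ],
  "rot": [
    [0, 0, 0],
    [0, 0, 0],
    [0, 0, 0],
    [0, 0, 0],
    [0, 0, 0]
  ],
  "gripper": [1, 1, 1, 1, 1]
}}

```text
time_s: 21.15
tool_pos: [0.5331, 0.0845, 0.0193]
tool_rot: [-179.8, 0.5, 93.6]
force: [-1.0, -16.2, 9.6]
grip_width: 0.0866
grasp_force: 7.7
```

Request:
{"api": "step_arm", "payload": {
  "delta_pos": [
    [-0.02, 0, 0],
    [-0.06, 0, 0],
    [-0.15, 0, 0],
    [-0.25, 0, -0.1],
    [-0.4, 0, -0.4],
    [-0.6, 0, -0.6],
    [-0.8, 0, -0.7],
    [-1, 0, -0.7],
    [-1, 0, -0.7],
    [-1, 0, -0.7]
  ],
  "rot": [
    [0, 0, 0],
    [0, 0, 0],
    [0, 0, 0],
    [0, 0, 0],
    [0, 0, 0],
    [0, 0, 0],
    [0, 0, 0],
    [0, 0, 0],
    [0, 0, 0],
    [0, 0, 0]
  ],
  "gripper": [1, 1, 1, 1, 1, 1, 1, 1, 1, 1]
}}

```text
time_s: 22.4
tool_pos: [0.5461, -0.1079, 0.1588]
tool_rot: [-179.9, -0.1, 93.8]
force: [-0.0, 0.5, -0.1]
grip_width: 0.087
grasp_force: 0.0
```

```bash
python3 - <<'E'
from h import *; from cell import viewer
from d import RK
o=[]
for n,(u,v,w,h_,f) in(("top",(165,198,120,80,4)),("side",(235,235,140,160,3))):
    d=viewer.read_camera(n); im=cv2.resize(d["img"][v:v+h_,u:u+w],None,fx=f,fy=f,interpolation=cv2.INTER_CUBIC)
    q2=TRAY[28:]+[.125,0,0]
    for x,y in proj(d,place(RK,np.r_[q2,np.c_[np.full(40,-.035),np.linspace(-.07,.07,40),np.full(40,.022)]])): cv2.circle(im,(int((x-u+.5)*f),int((y-v+.5)*f)),1,(255,0,0),-1)
    o.append(cv2.resize(im,(400,int(im.shape[0]*400/im.shape[1]))))
H=max(x.shape[0] for x in o); cv2.imwrite("pics/l5.png",np.hstack([cv2.copyMakeBorder(x,0,H-x.shape[0],0,0,0) for x in o])[:,:,::-1])
E
```

```text
(no output)
```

View pics/l5.png

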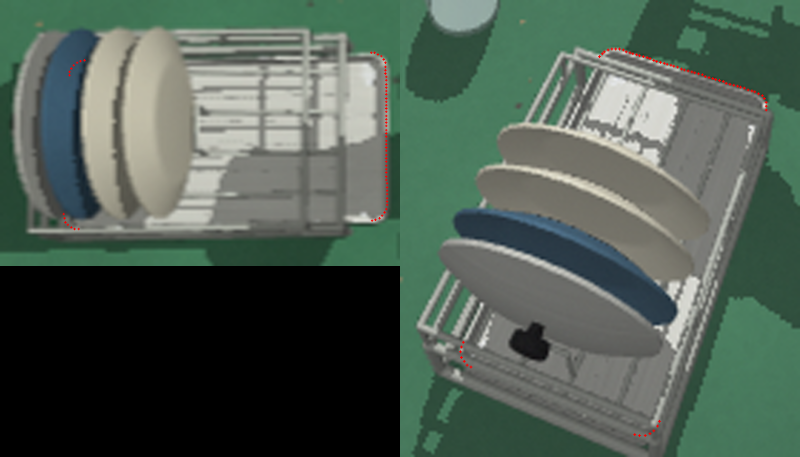

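The tray's outer end lies on the predicted line 35 mm in front of the mouth in both views, square to the rack. The inner end is at the back bar, and the robot is clear.

```bash
python3 -c "
from cell import env;print(env.sign_off())"
```

```text
the job is handed in; nothing more can be done
None
```

The tray is pushed fully home against the rack's back cross bar and lies square, 35 mm of it showing in front of the mouth; the job was handed in at about 22 s and the judge's result was not shown.

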